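Open the tasting jar

TASK

Open the tasting jar for a customer: its wooden case has no knob, so lever the lid up with the palette knife through the slot in the case's front and let it swing all the way open, then lay the knife back down on the counter. Unscrew the jar's tight cap (counter-clockwise) while the square well of the case braces the jar, lift the cap straight off once the threads let go, and finish still holding it in the gripper, level and a finger's breadth or two clear above the jar's mouth. The jar stays seated in its well, the hand keeps off the lid until it is open, and the other goods on the counter stay where they are.

Things in the scene. Friction and masses are not known exactly. Their poses are not given: they have to be found in the camera images.
- case: closed wooden case with brass corners, 160 x 140 x 110 mm, fixed. Origin: centre of its underside; local -x is its front (with the slot), +x its hinged back, z up. Its base is 50 mm high with 8 mm walls; above it sits the 60 mm deep hollow lid. In the middle of the base is a 63 mm square well, floor 6 mm and edge 38 mm above the counter
- slot (a point): middle of the pry slot, on the outer face of the case's front wall, 46.5 mm above the counter. The slot is 50 mm wide and 7 mm high, runs level through the 8 mm wall along the case's +x, and its upper side is the lower edge of the lid; behind the wall there is 40 mm of free depth
- lid_hinge (a point): middle of the hinge axis at the back of the case, 50 mm above the counter; the axis is the case's y axis
- lid_edge (a point): middle of the lower front edge of the lid (its outer face), just above the slot when shut, 160 mm from the hinge axis; moves with the lid. The lid's front wall is 8 mm thick
- lid (a joint): lid angle, rad: 0 shut, 1.83 fully open (leaning back behind the case, at its stop). The lid weighs 0.26 kg and falls shut below about 1.1 rad; beyond about 1.15 rad it falls open by itself to the stop
- knife: palette knife lying on the counter, 180 mm long. Origin: under the middle of the wooden handle (100 mm long along x, 22 mm wide, 18 mm high, flat sided); local +x points to the blade. The steel blade is 16 mm wide, 2 mm thick, sticks out 80 mm beyond the handle, and lies 9 mm above the underside of the handle. 90 g
- knife_tip (a point): tip of the knife's blade, 130 mm from the middle of the handle
- jar: square glass jar of brown spread, 60 x 60 mm, 82 mm high to its rim, loose in the well with 1.5 mm play per side, about 0.42 kg. Origin: centre of its underside, z up. Hidden under the lid until that is open
- mouth (a point): centre of the jar's rim, 82 mm above its underside (88 mm above the counter when seated)
- cap: round ribbed bare-metal cap, 58 mm across, 22 mm high, 50 g. Origin: centre of its lower edge (14 mm below the jar's rim, 74 mm above the counter while screwed on), z up. Three inner lugs sit under thread ramps: turned counter-clockwise seen from above it rises 2 mm, is free after 1.0 rad, meets a stop at 1.75; lift at 1.1 to 1.6. A sprung seal makes it tight (under 0.8 N m)
- cap_top (a point): centre of the top of the cap, 96 mm above the counter while screwed on
- cap_edge (a point): centre of the cap's lower edge, 22 mm below its top
- tablet_1: bystander: flat dark chocolate bar 158 x 80 x 11 mm, lying under the other one
- ribbon_ivory: bystander: ribbon spool, 66 mm across
- ballotin_a: bystander: white gift box, 67 x 116 x 75 mm, bow on top
- ballotin_b: bystander: small brown gift box, 61 x 86 x 63 mm
- scoop: bystander: metal scoop, 171 mm long
- tape_dispenser: bystander: black tape dispenser, 150 mm long
- bean_jar: bystander: small round glass jar with a wooden stopper, 63 mm across, 85 mm high
- well (a point): centre of the floor of the square well in the case's base, 6 mm above the counter; the jar's underside rests here
- tablet_2: bystander: flat chocolate bar 142 x 70 x 11 mm, lying on the larger one

How it is judged (in metres and radians):
On the way, in this order (a step that is already met when the one before it is completed fails the run):
1. the knife's blade levers the lid up from its seat (value of joint lid above 0.25 rad and distance between knife_tip and lid_edge below 0.05 m and contact force between the fingers and knife above 1 N), for 0.05 s.
2. the lid has swung fully open (value of joint lid above 1.6 rad), for 0.2 s.
3. the knife lies on the counter, let go (height (world z) of knife below 0.02 m and height (world z) of knife_tip below 0.03 m and contact force between the fingers and knife below 0.1 N), for 0.2 s.
4. the cap is off the thread and clear of the jar, the jar still seated (z of cap_edge in the frame of mouth above 0.003 m and contact force between cap and jar below 0.1 N and z of jar in the frame of well below 0.006 m), for 0.2 s.
At the end, for the whole second after the job is handed in: The gripper holds the cap still and level (0.2 rad), clear of the jar, its lower edge 3 to 50 mm above the rim and within 20 mm of its axis; the jar sits upright in its well (raised under 6 mm), the lid is fully open (over 1.6 rad) and the knife lies on the counter (all of step 4 and z of cap_edge in the frame of mouth below 0.05 m and horizontal distance between cap_edge and mouth below 0.02 m and angle between cap's own z axis and vertical below 0.2 rad and contact force between the fingers and cap above 1 N and linear speed of cap below 0.03 m/s and horizontal distance between jar and well below 0.008 m and angle between jar's own z axis and vertical below 0.1 rad and value of joint lid above 1.6 rad and height (world z) of knife below 0.02 m and height (world z) of knife_tip below 0.03 m); the arm keeps its last pose, push and grip.
It fails at once if the hand lifts the lid instead of the knife (value of joint lid below 1.1 rad and contact force between any of the fingers, the arm and lid above 1 N).
It fails at once if the jar is pulled out of its well (z of jar in the frame of well above 0.015 m).
It fails at once if other goods on the counter are disturbed (distance of any of tablet_1, ribbon_ivory, ballotin_a, ballotin_b, scoop, tape_dispenser, bean_jar, tablet_2 from where it was at the start of the episode above 0.03 m).
It also fails if it takes over 58 s, if anything falls off the work surface, if the arm or the gripper's body presses on something with over 40 N, if the wrist force passes 120 N, or if a joint passes its speed limit or range.

ROBOT

A 6-joint arm with a two-finger parallel gripper is mounted at the origin on a cart in front of the work surface, level with it; the furniture and walls round the work are solid. World frame = base frame: x ahead of the robot, y to its left, z up, the work surface at z = 0. Lengths are in m, angles in degrees, forces in N, time in s.
With the tool pointing down it reaches from about 0.25 to 0.8 m from the base axis. Payload 8.5 kg.
Tool frame: the origin (TCP) lies at the very end of the fingers, on their centre line; the grasp point (between the pads) lies 19 mm behind it (env.pinch_z is the distance from the TCP to the grasp point, in m); y points along the fingers, z is the direction in which the jaws open and shut, and the axes are right-handed (so a half turn about y gives the same grasp; the last joint's range is limited). The gripper opens to 85 mm and grips with 20 to 120 N. Pads are 22 mm wide; open, the fingers measure 114 mm over their backs; the gripper's body (76 mm by 85 mm) begins 54 mm behind the grasp point. The pads swing forward as they close: fully open they stand 13 mm farther back than shut.
Start: joints at [-68.239, 13.648, -0.773, 75.585, 0, 90], TCP at [0.195, -0.488, 0.231] pointing down, gripper open.
Joint ranges: [-152.45, 152.45], [-59.26, 108.67], [-65.41, 83.53], [-104.44, 129.93], [-82.83, 76.93], [-180, 180]. Speed limits (degrees/s): [127.2, 127.2, 159.86, 180, 180, 180].

INTERFACE

Orientations are given as [roll, pitch, yaw] about the fixed x, y, z axes, in that order (R = Rz(yaw) Ry(pitch) Rx(roll)).
In Python, from plant import env gives the robot as it stands.
- The arm moves only by the shell command python3 -m inch 'ROWS'. ROWS is text: rows parted by semicolons, each of 7 numbers parted by spaces: the turn, a rotation vector about the tool's x, y, z in degrees, then the shift along the tool's x, y, z in mm, then the finger opening in mm, from 0 to 85.4. A call has 1 to 12 rows; each row is the pose to reach, as a shift and turn from the pose commanded when the call began, along the tool's axes at that moment; what a row does not reach only later rows make up. A row lasts 1/8 s, in which the tool goes at most 62.5 mm and 10.7 degrees, less where a joint would pass 70% of its speed; a pose out of reach is approached as far as the arm can. A call with a gripper value outside its range is refused whole. The fingers move at their own pace and stop on an object; the grip force is fixed at half the most. Time passes only in rows, so rows that repeat a pose let the fingers close. It gives the time, the measured TCP pose, the force and the opening at its end, in the units of the state.
- env.state(): the state, without advancing time (a new reading comes with each control period).
- env.camera(name): name is "scene" or "top" or "wrist"; returns (picture, depth): 400x640x3 uint8, blue, green, red; 400x640 float32, m along the optical axis (not along the pixel's ray), 0 where there is no reading.
- env.camera_info(name): a dict with "K" (3x3 intrinsics, pixels), "position" and "rotation" of the camera in the world. Camera axes: x right, y down, z forward; pixel columns grow to the right and rows downward; lengths in m; the calibration is good to about 2 mm. A picture is of the moment at which its call begins: read the wrist's pose just before it. camera_info takes no time and is no camera call; for the wrist camera it gives the pose at the moment of the call.
- env.sign_off(): hands the job in, once; it reports no verdict.
Trained networks look in the newest picture that a camera, given by its name, has taken for a name from the list of things; names that differ only in an ending like _2 or _b are one class to them, and where a whole thing is asked for, a point or a joint stands for the part that bears it (a point fixed in the world has none). Each returns a list of dicts, best first, with "score" (0 to 1); they miss things now and then, are a little off and sometimes report something else, mostly with a low value. They report only what shows in the picture. A call takes as long as a camera call.
- env.search_frame(name, camera): "rect" ([left, top, right, bottom] in pixels, round what is visible of it).
The state is a dict: "time_s": time; "joints": joint angles; "dq": joint speeds; "joint_efforts": joint torques, N m; "position": TCP position; "orientation": TCP orientation; "force": force on the tool from outside, world axes, zero at the start; "wrist_torque": the same for the moment, N m; "grip_width": finger opening in m.
Only numpy, scipy, OpenCV 4.12 (cv2) and the standard library are available. Lean on these libraries where they do the work, as an engineer would, in place of code of your own. Each camera call takes 0.05 s, during which the arm holds its last target.

## Working session

There is one attempt and no reset: what is moved stays moved. The work goes in short steps, Python scripts to look and compute and a shell command to move; the robot and the scene stay as the last step left them, time stands still between calls to the robot, and variables do not carry over. Pictures are saved under pics/ and viewed, and the job is handed in when it is done.

```bash
ls; mkdir -p pics; python3 - <<'E'
from plant import env
import cv2,json
s=env.state();print(s)
print(env.pinch_z)
for n in ["scene","top","wrist"]:
    im,d=env.camera(n);cv2.imwrite(f"pics/{n}0.png",im)
    i=env.camera_info(n);print(n,i)
    for t in ["case","knife"]:
        print(t,[(round(r['score'],2),r['rect']) for r in env.search_frame(t,n)[:3]])
E
```

```text
pics
{'time_s': 0.0, 'joints': array([-6.82382986e+01,  1.36806261e+01, -8.17158874e-01,  7.55834752e+01,
        1.57422258e-03,  9.00023641e+01]), 'dq': array([-0.02771596, -0.07902821,  0.09155209,  0.04935557, -0.02169855,
       -0.07924476]), 'joint_efforts': array([ 2.72972529e-04, -5.38782084e+01,  3.46438658e+01,  1.82944606e-02,
        9.69432654e-05,  7.91588320e-06]), 'position': array([ 0.19449744, -0.48719982,  0.23067918]), 'orientation': array([-9.00812603e+01,  1.57086810e-03, -1.58240665e+02]), 'force': array([ 0.24790639, -0.82705509, -0.09804413]), 'wrist_torque': array([ 0.02081101,  0.02188885, -0.02131073]), 'grip_width': 0.08535166315363235}
0.0187
scene {'K': array([[454.88998917,   0.        , 318.84579013],
       [  0.        , 454.88998917, 193.59475141],
       [  0.        ,   0.        ,   1.        ]]), 'position': array([-0.00356756,  0.69184606,  1.52189426]), 'rotation': array([-1.49169685e+02,  1.32840407e-01, -1.44949198e+02])}
case [(0.68, [287.1, 154.4, 341.8, 213.4])]
knife [(0.68, [274.3, 236.4, 312.5, 264.3])]
top {'K': array([[449.66031992,   0.        , 314.69896642],
       [  0.        , 449.66031992, 195.7241591 ],
       [  0.        ,   0.        ,   1.        ]]), 'position': array([ 0.27190615, -0.0158963 ,  1.35512028]), 'rotation': array([-169.94410663,    0.46079673,  -88.37881788])}
case [(0.69, [308.5, 152.3, 367.2, 211.9]), (0.54, [223.2, 201.2, 278.8, 222.4])]
knife [(0.65, [224.4, 201.0, 280.0, 220.1]), (0.46, [256.7, 224.3, 315.3, 261.9])]
wrist {'K': array([[299.81398845,   0.        , 315.28414666],
       [  0.        , 299.81398845, 195.88377955],
       [  0.        ,   0.        ,   1.        ]]), 'position': array([ 0.26245828, -0.4610007 ,  0.37365641]), 'rotation': array([ 1.63374781e+02,  3.27417557e-03, -6.82661845e+01])}
case []
knife []
```

```bash
python3 - <<'E'
import cv2
a=cv2.imread('pics/top0.png');cv2.imwrite('pics/top0c.png',cv2.resize(a[120:320,180:440],None,fx=3,fy=3,interpolation=cv2.INTER_CUBIC))
a=cv2.imread('pics/scene0.png');cv2.imwrite('pics/scene0c.png',cv2.resize(a[100:300,200:460],None,fx=3,fy=3,interpolation=cv2.INTER_CUBIC))
E
```

```text
(no output)
```

View pics/top0.png

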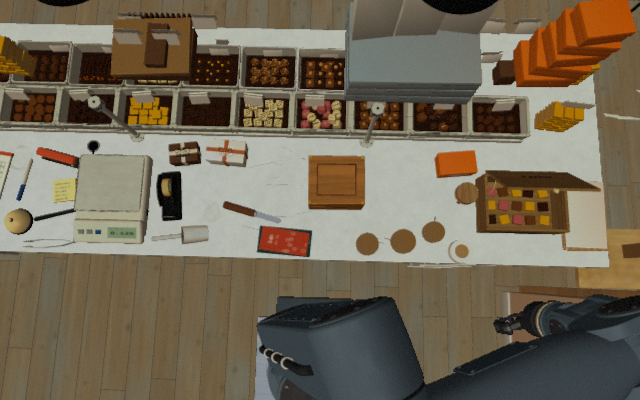

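View pics/top0c.png

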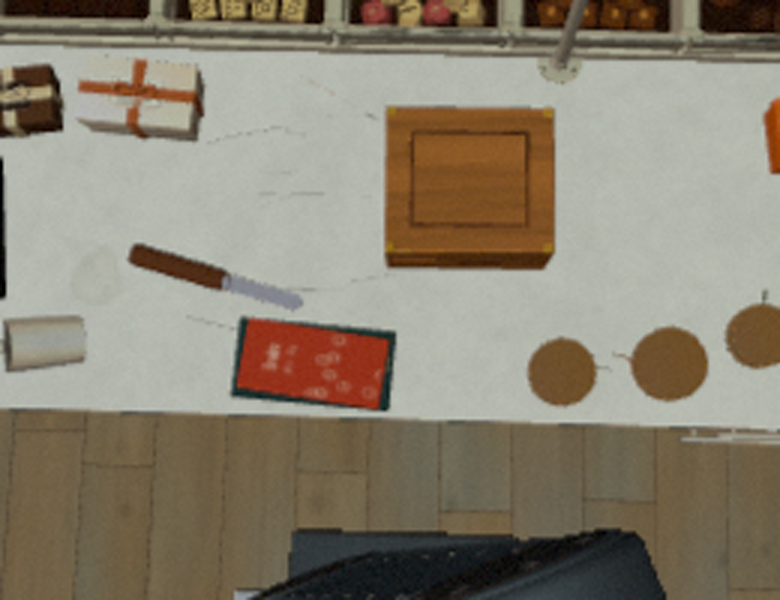

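View pics/scene0c.png

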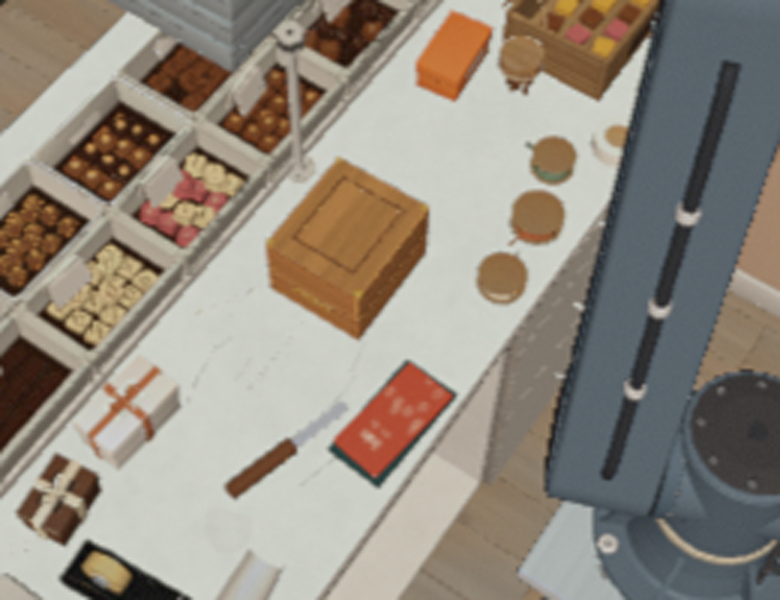

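View pics/scene0.png

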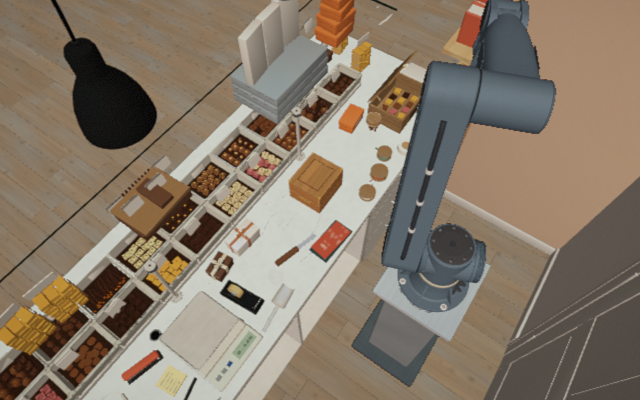

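The top view shows the case at (337,182) and the knife at (252,212), its blade pointing right. In the scene view the slot is on the case's left face, towards the knife (world +y). Next I measure poses from depth.

```bash
cat > h.py <<'E'
import numpy as np,cv2
from scipy.spatial.transform import Rotation as R
def rot(rpy): return R.from_euler('xyz',rpy,degrees=True).as_matrix()
def cloud(d,i):
    K=i['K'];v,u=np.mgrid[:d.shape[0],:d.shape[1]]
    P=np.stack([(u-K[0,2])*d/K[0,0],(v-K[1,2])*d/K[1,1],d],-1)
    return P@rot(i['rotation']).T+i['position']
def proj(p,i):
    c=(np.atleast_2d(p)-i['position'])@rot(i['rotation']);K=i['K']
    return np.c_[K[0,0]*c[:,0]/c[:,2]+K[0,2],K[1,1]*c[:,1]/c[:,2]+K[1,2]]
def ray(u,v,z,i):
    K=i['K'];r=rot(i['rotation'])@np.array([(u-K[0,2])/K[0,0],(v-K[1,2])/K[1,1],1]);p=np.array(i['position'])
    return p+r*(z-p[2])/r[2]
E
python3 - <<'E'
from plant import env
from h import *
for n,b in [("top",[300,140,380,225]),("scene",[280,145,350,220])]:
    im,d=env.camera(n);i=env.camera_info(n);P=cloud(d,i)
    print(n,'table z',np.median(P[215:225,320:340,2]) if n=='top' else '')
    Q=P[b[1]:b[3],b[0]:b[2]].reshape(-1,3)
    T=Q[abs(Q[:,2]-.11)<.008][:,:2]
    print('top z',np.median(Q[abs(Q[:,2]-.11)<.015][:,2]))
    r=cv2.minAreaRect((T*1000).astype(np.float32));print('case top',r, 'mean',T.mean(0))
    # knife
    kb={"top":[218,195,288,226],"scene":[268,230,322,270]}[n]
    Q=P[kb[1]:kb[3],kb[0]:kb[2]];m=im[kb[1]:kb[3],kb[0]:kb[2]].astype(int)
    br=(m[...,2]-m[...,0]>25)
    H=Q[br&(Q[...,2]<.03)]
    print('handle',br.sum(),H[:,2].max(),cv2.minAreaRect((H[:,:2]*1000).astype(np.float32)),H.mean(0))
    blue=(m[...,0]-m[...,2]>8)
    B=Q[blue&(abs(Q[...,2])<.03)];print('blade',len(B),B.mean(0),cv2.minAreaRect((B[:,:2]*1000).astype(np.float32)))
E
```

```text
top table z -0.0015296461195557498
top z 0.10950425108565409
case top ((542.7113037109375, -58.56493377685547), (141.80982971191406, 159.9910125732422), 0.8770112991333008) mean [ 0.54074732 -0.05871011]
handle 204 0.023013721475856785 ((463.287353515625, 230.90689086914062), (96.70035552978516, 19.1727237701416), 74.88418579101562) [0.46322468 0.23102028 0.01575531]
blade 81 [0.43961926 0.14113986 0.00827817] ((440.48223876953125, 140.50662231445312), (69.10065460205078, 13.29278564453125), 75.85447692871094)
scene table z 
top z 0.10930713017800353
case top ((542.0034790039062, -55.716102600097656), (143.7086944580078, 164.635009765625), 1.655039668083191) mean [ 0.53943126 -0.05334712]
handle 287 0.029377344583793485 ((426.4111633300781, 200.81700134277344), (188.54232788085938, 68.38908386230469), 57.67095947265625) [0.42901619 0.19106726 0.01717784]
blade 20 [0.39558427 0.16850634 0.01099413] ((405.1390075683594, 169.35414123535156), (93.82025146484375, 15.242165565490723), 8.799079895019531)
```

```bash
cat >> h.py <<'E'
def goto(s,pos,Rt,n=None):
    """print delta (rotvec deg, shift mm) in tool axes from state s to pos/Rt"""
    R0=rot(s['orientation']);
    w=R.from_matrix(R0.T@Rt).as_rotvec(degrees=True);t=R0.T@(np.array(pos)-s['position'])*1000
    print('delta',np.round(w,2),np.round(t,1),'rows>=',round(max(np.linalg.norm(t)/62.5,np.linalg.norm(w)/10.7),1))
    return w,t
def down(yaw): return rot([-90,0,yaw])
E
python3 - <<'E'
from plant import env
from h import *
s=env.state();goto(s,[.463,.231,.17],down(-104.3))
for t in ["tablet_1","ribbon_ivory","ballotin_a","scoop","tape_dispenser","bean_jar"]:
    print(t,[(round(r['score'],2),np.round(r['rect'])) for r in env.search_frame(t,"top")[:3]])
E
```

```text
delta [ 1.000e-02 -5.394e+01 -1.000e-02] [-515.6   61.4 -567.8] rows>= 12.3
tablet_1 [(0.88, array([257., 228., 308., 259.])), (0.78, array([256., 224., 314., 258.]))]
ribbon_ivory [(0.58, array([355., 234., 377., 254.]))]
ballotin_a [(0.83, array([169., 141., 200., 164.])), (0.6, array([207., 137., 250., 165.]))]
scoop [(0.84, array([150., 224., 212., 248.]))]
tape_dispenser [(0.86, array([158., 171., 179., 221.]))]
bean_jar [(0.75, array([452., 179., 478., 205.]))]
```

```bash
python3 -m inch '0 -5 0 -42 0 -46 85; 0 -10 0 -84 0 -93 85; 0 -15 0 -127 5 -140 85; 0 -20 0 -170 10 -187 85; 0 -25 0 -212 15 -234 85; 0 -30 0 -255 20 -281 85; 0 -35 0 -298 25 -328 85; 0 -40 0 -340 30 -375 85; 0 -45 0 -383 35 -422 85; 0 -50 0 -425 40 -468 85; 0 -54 0 -470 45 -518 85; 0 -54 0 -516 50 -568 85'; python3 -m inch '0 0 0 0 0 0 85; 0 0 0 0 0 0 85'
```

```text
time_s: 2.35
position: [0.4568, 0.2154, 0.1828]
orientation: [-90.0, 0.0, -104.2]
force: [0.9, -0.3, 0.5]
grip_width: 0.085
time_s: 2.6
position: [0.4559, 0.213, 0.1824]
orientation: [-90.0, -0.0, -104.2]
force: [0.2, -0.8, 1.4]
grip_width: 0.0853
```

```bash
python3 - <<'E'
from plant import env
from h import *
s=env.state();print(s['joints'],s['position'])
i=env.camera_info('wrist');im,d=env.camera('wrist');cv2.imwrite('pics/w1.png',im)
print(i['position'],i['rotation'])
print([(round(r['score'],2),np.round(r['rect'])) for r in env.search_frame('knife','wrist')])
P=cloud(d,i);np.savez('w1.npz',im=im,P=P,d=d)
m=im.astype(int);br=(m[...,2]-m[...,0]>25)&(abs(P[...,2]-.016)<.01)&(d>0)
br=cv2.morphologyEx(br.astype(np.uint8),cv2.MORPH_OPEN,np.ones((5,5)))
n,l,st,c=cv2.connectedComponentsWithStats(br)
for k in range(1,n):
    if st[k,4]>300:
        Q=P[l==k];print(st[k],np.median(Q[:,2]),cv2.minAreaRect((Q[:,:2]*1000).astype(np.float32)))
E
```

```text
[ 2.50434954e+01  1.28162317e+01 -9.17783577e+00  6.80752169e+01
 -7.48889483e-03  1.29231455e+02] [0.45587485 0.21295515 0.18243934]
[0.47414816 0.28312143 0.32489089] [ 1.63316056e+02  5.45599886e-02 -1.42150242e+01]
[(0.58, array([309., 108., 332., 271.]))]
[ 310  111   20   92 1617] 0.017606710195271436 ((465.1961669921875, 231.5867919921875), (95.17196655273438, 18.725528717041016), 74.72993469238281)
[ 231  234   77  112 6181] 0.021205672677132692 ((370.2436828613281, 91.02679443359375), (142.1532440185547, 74.8760986328125), 82.94461059570312)
[367 308  50  20 537] 0.016551529041048618 ((502.3125, 20.32056999206543), (61.369422912597656, 3.155478000640869), 0.9807566404342651)
```

View pics/w1.png

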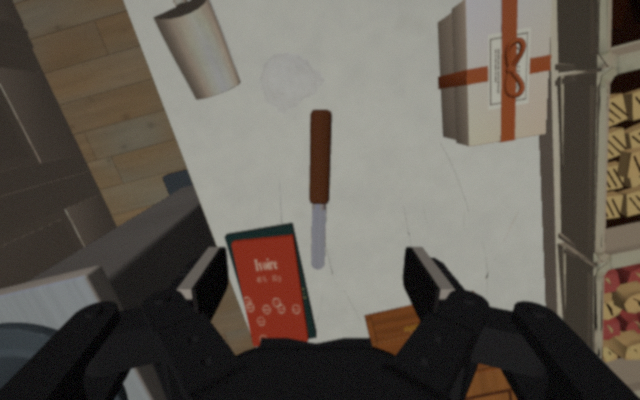

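The knife lies at (320,157) for the handle with the tip at (318,268), aligned with the tool. The handle centre is about (0.465, 0.2315) in both views.

```bash
python3 - <<'E'
from plant import env
from h import *
i=env.camera_info('wrist');a=ray(318,268.5,.009,i);b=ray(320.5,109.5,.018,i);print(a,b,np.linalg.norm((a-b)[:2]),np.degrees(np.arctan2(*(a-b)[[1,0]])))
c=b[:2]+(a-b)[:2]/np.linalg.norm((a-b)[:2])*.05;print(c)
goto(env.state(),[.4645,.2312,.06],down(-105));goto(env.state(),[.4645,.2312,.003],down(-105))
E
```

```text
[0.43165353 0.10246223 0.009     ] [0.47841921 0.2779005  0.018     ] 0.1815643569856606 -104.9259714263841
[0.46554067 0.22958753]
delta [0.01 0.71 0.01] [-20.7 122.9   3.6] rows>= 2.0
delta [0.01 0.71 0.01] [-20.7 179.9   3.6] rows>= 2.9
```

```bash
python3 -m inch '0 0.7 0 -10 30 3.5 60; 0 0.7 0 -20 60 3.5 60; 0 0.7 0 -20 100 3.5 60; 0 0.7 0 -20 140 3.5 60; 0 0.7 0 -20 165 3.5 60; 0 0.7 0 -20 178 3.5 60; 0 0.7 0 -20 179 3.5 60;0 0.7 0 -20 179 3.5 60'
```

```text
time_s: 3.7
position: [0.4654, 0.2316, 0.0048]
orientation: [-89.9, 0.1, -105.0]
force: [1.2, 0.2, -0.8]
grip_width: 0.0602
```

```bash
python3 -m inch '0 0 0 0 1 0 20; 0 0 0 0 1 0 10; 0 0 0 0 1 0 10; 0 0 0 0 1 0 10; 0 0 0 0 1 0 10; 0 0 0 0 1 0 10'
```

```text
time_s: 4.45
position: [0.465, 0.2318, 0.0035]
orientation: [-90.0, 0.0, -104.9]
force: [-2.0, -0.4, 5.7]
grip_width: 0.0203
```

```bash
python3 -m inch '0 0 0 0 0 0 10; 0 0 0 0 -20 0 10; 0 0 0 0 -45 0 10; 0 0 0 0 -77 0 10; 0 0 0 0 -77 0 10'; python3 - <<'E'
from plant import env
from h import *
i=env.camera_info('wrist');s=env.state();im,d=env.camera('wrist');cv2.imwrite('pics/w2.png',im)
P=cloud(d,i);print(s['grip_width'])
goto(s,[.542,.205,.11],down(-89))
for n in ['top']:
    im,d=env.camera(n);cv2.imwrite('pics/top2.png',cv2.resize(im[120:280,180:400],None,fx=3.6,fy=3.6,interpolation=cv2.INTER_CUBIC))
E
```

```text
time_s: 5.08
position: [0.4661, 0.2324, 0.082]
orientation: [-89.8, 0.2, -104.9]
force: [1.1, -0.0, -1.7]
grip_width: 0.0202
0.020191026300435344
delta [ -0.21 -15.93  -0.14] [  6.8 -27.7  80.5] rows>= 1.5
```

View pics/w2.png

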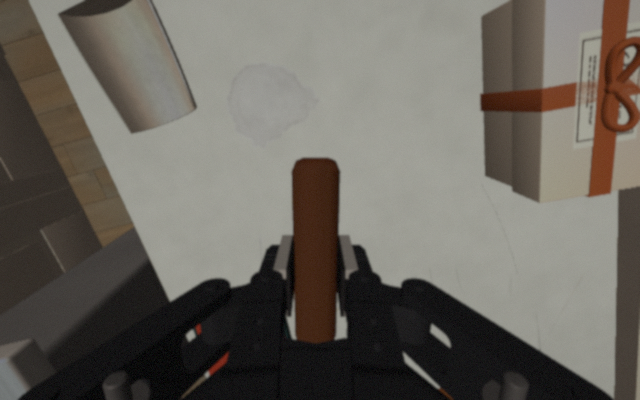

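```bash
python3 - <<'E'
from plant import env
from h import *
z=np.load('w1.npz');P=z['P']
# ballotin extents from w1 wrist view region
Q=P[0:160,430:560].reshape(-1,3);Q=Q[(Q[:,2]>.04)&(Q[:,2]<.15)]
print('ballotin',Q.min(0),Q.max(0),np.percentile(Q[:,2],95))
im,d=env.camera('top');i=env.camera_info('top');P=cloud(d,i)
Q=P[130:170,200:256].reshape(-1,3);Q=Q[(Q[:,2]>.04)&(Q[:,2]<.13)];print(Q.min(0),Q.max(0))
# case top edges
Q=P[140:225,300:380].reshape(-1,3);T=Q[abs(Q[:,2]-.11)<.006]
print('case y',np.percentile(T[:,1],[.5,99.5]),'x',np.percentile(T[:,0],[.5,99.5]))
# knife: steel pts above table
Q=P[160:240,200:330].reshape(-1,3)
i=env.camera_info('scene');im,d=env.camera('scene');cv2.imwrite('pics/s2.png',cv2.resize(im[130:290,230:400],None,fx=4,fy=4,interpolation=cv2.INTER_CUBIC))
C=proj([[.472,.022,.11],[.612,.022,.11],[.472,.022,0],[.612,.022,0],[.542,.022,.0465],[.517,.022,.0465],[.567,.022,.0465]],i);print(C, (C-[230,130])*4)
E
```

```text
ballotin [0.59502173 0.21312153 0.04001391] [0.66885506 0.33194481 0.07584044] 0.06634223873236647
[0.59448751 0.18579657 0.04006559] [0.70012195 0.3565794  0.07644828]
case y [-0.1381609   0.02081775] x [0.47232165 0.6105148 ]
[[318.4691668  198.66219478]
 [287.34999501 179.82209648]
 [318.55689851 213.22688491]
 [289.09701129 195.05150571]
 [303.26867969 197.93087957]
 [308.67329666 201.23977369]
 [297.91066844 194.65051909]] [[353.87666721 274.6487791 ]
 [229.39998004 199.28838591]
 [354.22759403 332.90753963]
 [236.38804517 260.20602282]
 [293.07471875 271.72351828]
 [314.69318663 284.95909476]
 [271.64267376 258.60207638]]
```

View pics/s2.png

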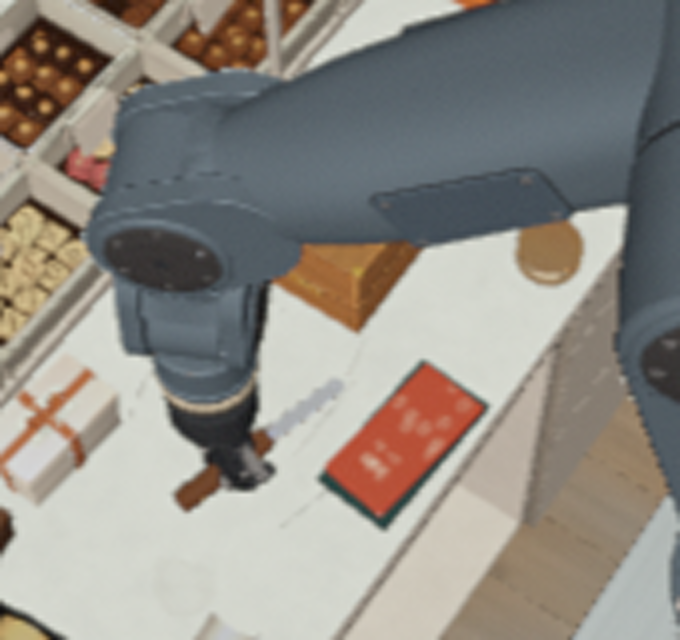

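View pics/top2.png

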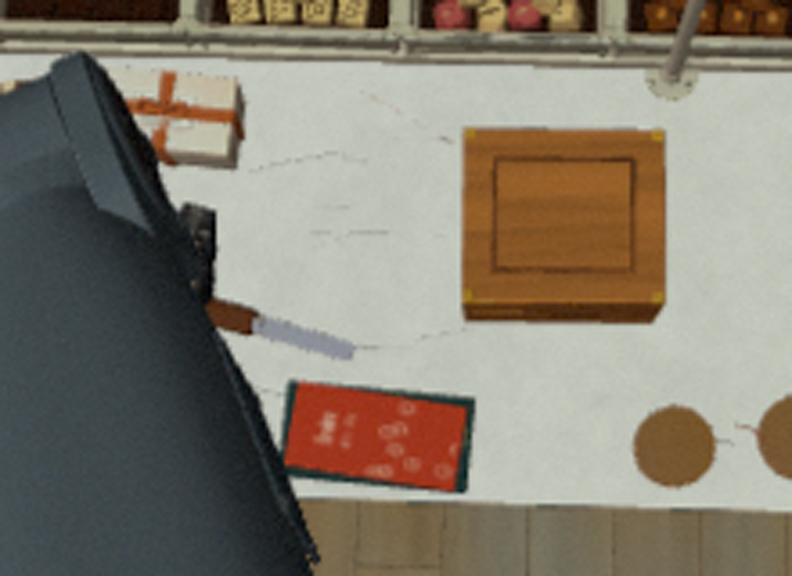

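```bash
python3 - <<'E'
from plant import env
from h import *
im,d=env.camera('top');i=env.camera_info('top');P=cloud(d,i);s=env.state();print(s['position'],s['orientation'])
c=np.array([np.cos(np.radians(-104.9)),np.sin(np.radians(-104.9))])
Q=P[195:230,240:290].reshape(-1,3);Q=Q[(Q[:,2]>.05)&(Q[:,2]<.13)]
t=(Q[:,:2]-s['position'][:2])@c;n=(Q[:,:2]-s['position'][:2])@np.array([-c[1],c[0]])
k=(t>.03)
for a in np.arange(.03,.14,.01):
    q=(t>a)&(t<a+.01)&(abs(n)<.02)
    if q.sum():print(round(a,3),q.sum(),np.median(Q[q,2]).round(4),np.median(n[q]).round(4))
E
```

```text
[0.46397081 0.23127312 0.07878713] [-9.00828664e+01 -6.09833043e-02 -1.04938827e+02]
0.03 29 0.0913 -0.001
0.04 29 0.0904 -0.0007
0.05 21 0.0858 -0.0006
0.06 18 0.0833 -0.0001
0.07 22 0.084 0.0005
0.08 18 0.0835 -0.0009
0.09 19 0.0842 0.0001
0.1 20 0.0826 -0.0005
0.11 20 0.0848 0.0001
0.12 18 0.0829 0.0004
0.13 3 0.0834 -0.0
```

```bash
cat >> h.py <<'E'
def avg(env,n=6):
    L=[]
    for _ in range(n):
        env.camera('top');s=env.state();L.append(np.r_[s['position'],s['orientation'],s['force']])
    L=np.array(L);m=L.mean(0);print('avg',m[:3].round(4),m[3:6].round(2),m[6:].round(1),'std',L[:,:3].std(0).round(4))
    return dict(position=m[:3],orientation=m[3:6])
E
python3 - <<'E'
from plant import env
from h import *
s=avg(env);goto(s,[.542,.202,.080],down(-89));goto(s,[.542,.202,.041],down(-89))
E
```

```text
avg [0.4643 0.2314 0.0791] [-9.0050e+01 -4.0000e-02 -1.0494e+02] [ 0.2  0.2 -0.7] std [0.0002 0.0001 0.0002]
delta [  0.06 -15.94   0.03] [ 8.4 -0.9 82.6] rows>= 1.5
delta [  0.06 -15.94   0.03] [ 8.4 38.1 82.7] rows>= 1.5
```

```bash
python3 -m inch '0 -4 0 2 0 20 10; 0 -8 0 4 0 41 10; 0 -12 0 6 0 62 10; 0 -16 0 8 0 83 10; 0 -16 0 8 15 83 10; 0 -16 0 8 30 83 10; 0 -16 0 8 38 83 10; 0 -16 0 8 38 83 10'; python3 - <<'E'
from plant import env
from h import *
s=avg(env,3)
im,d=env.camera('top');i=env.camera_info('top');P=cloud(d,i)
cv2.imwrite('pics/top3.png',cv2.resize(im[130:250,230:390],None,fx=4.5,fy=4.5,interpolation=cv2.INTER_CUBIC))
c=np.array([0.0175,-1]);
Q=P[160:230,230:325].reshape(-1,3);t=(Q[:,:2]-s['position'][:2])@c;n=(Q[:,:2]-s['position'][:2])@np.array([1,.0175])
for a in np.arange(.03,.14,.01):
    q=(t>a)&(t<a+.01)&(abs(n)<.02)&(Q[:,2]>.025)&(Q[:,2]<.08)
    if q.sum():print(round(a,3),q.sum(),np.median(Q[q,2]).round(4),np.median(n[q]).round(4))
im,d=env.camera('scene');cv2.imwrite('pics/s3.png',cv2.resize(im[150:270,250:370],None,fx=5,fy=5,interpolation=cv2.INTER_CUBIC))
E
```

```text
time_s: 6.62
position: [0.5417, 0.2025, 0.0408]
orientation: [-90.1, -0.0, -88.9]
force: [0.6, -0.2, -0.6]
grip_width: 0.0203
avg [0.5426 0.2027 0.0418] [-9.001e+01  1.000e-02 -8.893e+01] [ 0.  -0.  -0.3] std [0.0003 0.0001 0.0003]
0.03 12 0.0541 -0.0
0.04 26 0.0533 -0.0011
0.05 16 0.0515 -0.001
0.06 16 0.0481 0.0004
0.07 19 0.0469 0.0007
0.08 15 0.0485 0.0008
0.09 16 0.0478 0.0012
0.1 19 0.0467 0.0005
0.11 15 0.0482 0.0008
0.12 16 0.0479 0.001
0.13 3 0.0497 -0.0022
```

View pics/top3.png

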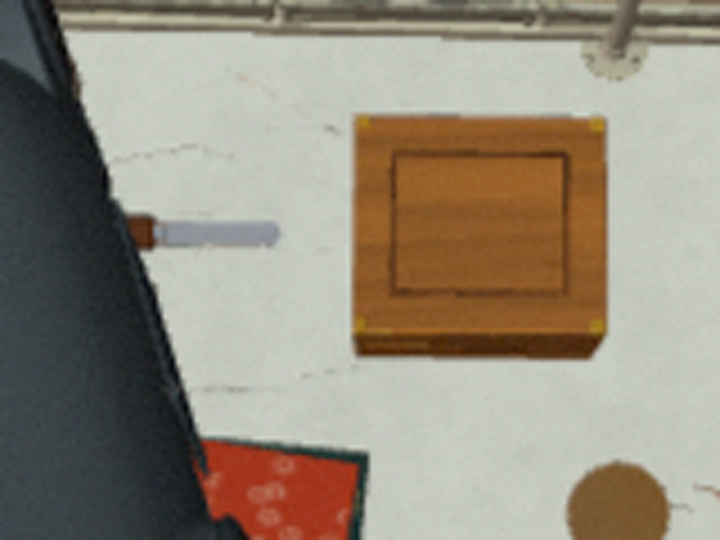

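View pics/s3.png

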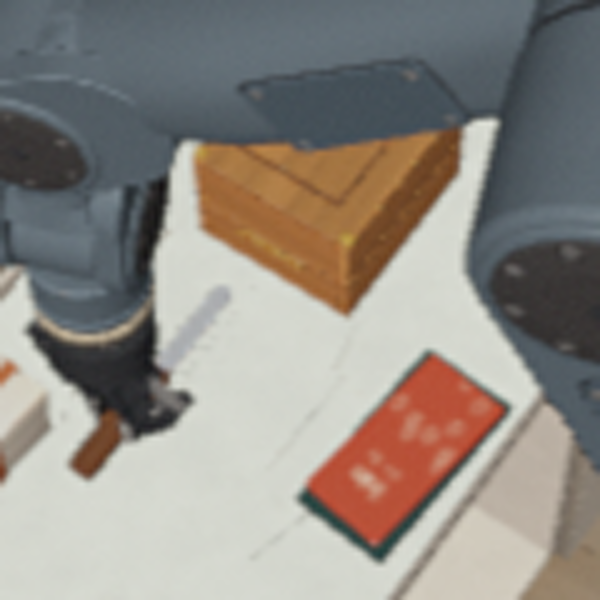

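```bash
python3 - <<'E'
from h import *
from plant import env
a=cv2.imread('pics/scene0.png');i=env.camera_info('scene')
u0,v0,f=282,150,12
c=cv2.resize(a[v0:v0+45,u0:u0+60],None,fx=f,fy=f,interpolation=cv2.INTER_CUBIC)
for z,col in [(.11,(0,255,0)),(.05,(255,0,0)),(.043,(0,0,255)),(0,(0,255,0))]:
    p=proj([[.472,.021,z],[.612,.0235,z]] if z in(.11,0,.05) else [[.517,.022,z],[.567,.022,z]],i)
    p=((p-[u0,v0]+.5)*f).astype(int);cv2.line(c,tuple(map(int,p[0])),tuple(map(int,p[1])),col,1)
cv2.imwrite('pics/z0.png',c)
E
```

```text
(no output)
```

View pics/z0.png

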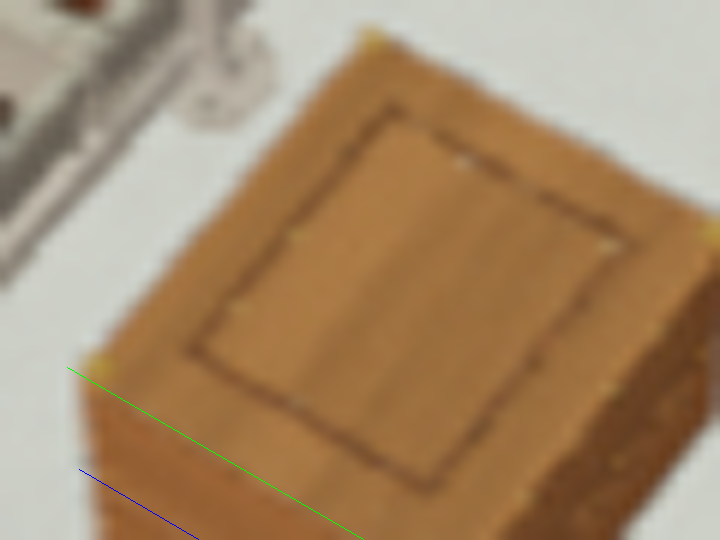

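```bash
python3 - <<'E'
from h import *
from plant import env
a=cv2.imread('pics/scene0.png');i=env.camera_info('scene')
u0,v0,f=280,172,13
c=cv2.resize(a[v0:v0+45,u0:u0+60],None,fx=f,fy=f,interpolation=cv2.INTER_CUBIC)
for z,col in [(.11,(0,255,0)),(.05,(255,0,0)),(.043,(0,0,255)),(0,(0,255,0))]:
    p=proj([[.472,.021,z],[.612,.0235,z]] if z in(.11,0,.05) else [[.517,.022,z],[.567,.022,z]],i)
    p=((p-[u0,v0]+.5)*f).astype(int);cv2.line(c,tuple(map(int,p[0])),tuple(map(int,p[1])),col,1)
cv2.imwrite('pics/z1.png',c)
E
```

```text
(no output)
```

View pics/z1.png

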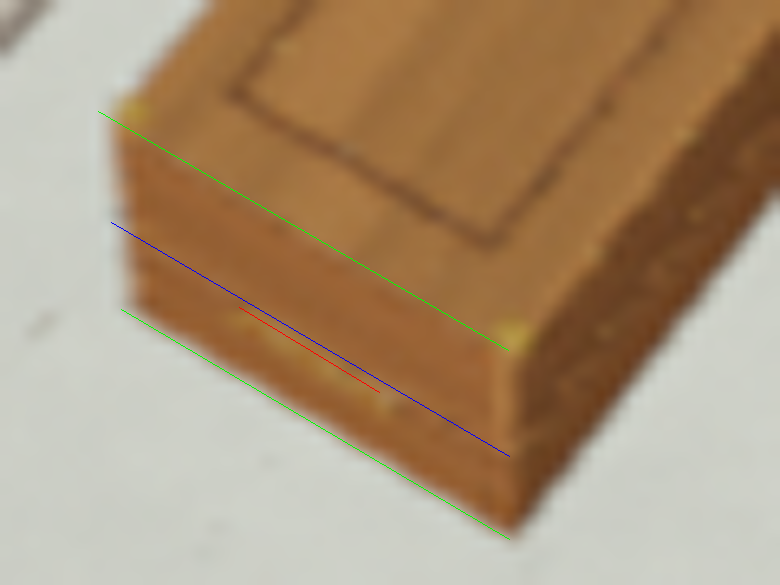

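```bash
python3 -m inch '0 0 0 15 1 0 10; 0 0 0 30 1.3 0 10; 0 0 0 44 1.3 0 10; 0 0 0 49 1.3 0 10; 0 0 0 54 1.3 0 10; 0 0 0 59 1.3 0 10; 0 0 0 59 1.3 0 10'
```

```text
time_s: 7.75
position: [0.5439, 0.1433, 0.0405]
orientation: [-90.0, 0.0, -88.9]
force: [0.9, 0.1, -1.3]
grip_width: 0.0203
```

```bash
python3 -m inch '0 0 0 7 0 0 10; 0 0 0 14 0 0 10; 0 0 0 21 0 0 10; 0 0 0 21 0 0 10'; python3 - <<'E'
from plant import env
from h import *
s=avg(env,2)
im,d=env.camera('top');cv2.imwrite('pics/top4.png',cv2.resize(im[130:250,230:390],None,fx=4.5,fy=4.5,interpolation=cv2.INTER_CUBIC))
E
```

```text
time_s: 8.25
position: [0.5443, 0.1219, 0.0405]
orientation: [-90.0, 0.0, -89.0]
force: [-0.1, 0.5, -1.1]
grip_width: 0.0204
avg [0.5443 0.1223 0.0405] [-9.000e+01  1.000e-02 -8.897e+01] [ 0.3  0.1 -0.7] std [0.     0.0001 0.    ]
```

View pics/top4.png

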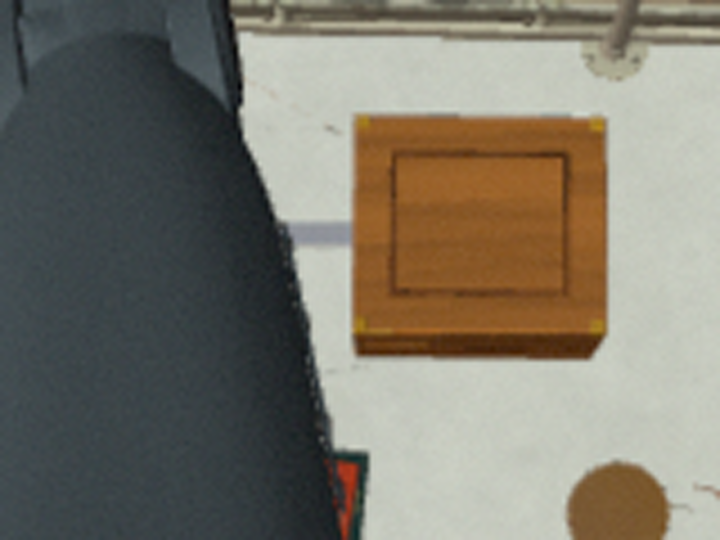

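```bash
python3 -m inch '0 0 0 0 -3 0 10; 0 0 0 0 -7 0 10; 0 0 0 0.3 -11 0 10; 0 0 0 1 -18 0 10; 0 0 0 2 -26 0 10; 0 0 0 3.5 -33 0 10; 0 0 0 5 -41 0 10; 0 0 0 7.5 -48 0 10; 0 0 0 10 -55 0 10; 0 0 0 13 -62 0 10; 0 0 0 13 -62 0 10'; python3 - <<'E'
from plant import env
from h import *
s=avg(env,1)
im,d=env.camera('top');cv2.imwrite('pics/top5.png',cv2.resize(im[130:250,230:390],None,fx=4.5,fy=4.5,interpolation=cv2.INTER_CUBIC))
im,d=env.camera('scene');cv2.imwrite('pics/s5.png',cv2.resize(im[130:270,230:370],None,fx=4,fy=4,interpolation=cv2.INTER_CUBIC))
E
```

```text
time_s: 9.78
position: [0.5448, 0.1092, 0.1031]
orientation: [-90.0, 0.0, -89.0]
force: [0.4, 0.2, -0.8]
grip_width: 0.0205
avg [0.5447 0.1093 0.1027] [-89.98   0.   -88.95] [ 0.3  0.1 -1.5] std [0. 0. 0.]
```

View pics/top5.png

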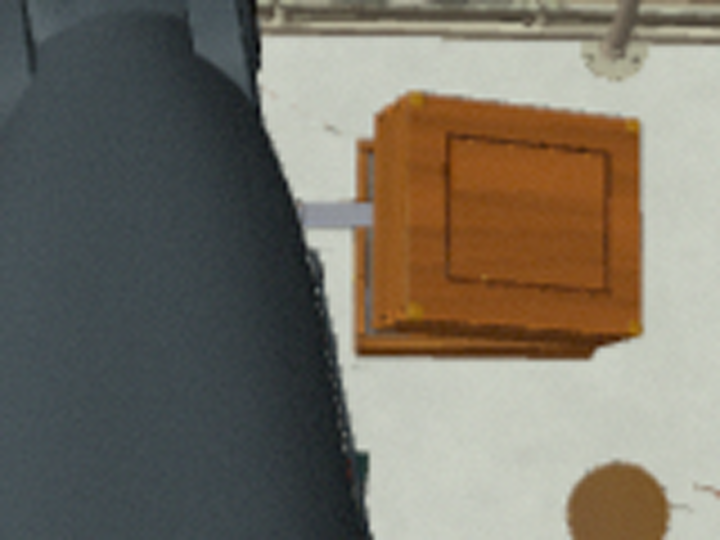

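View pics/s5.png

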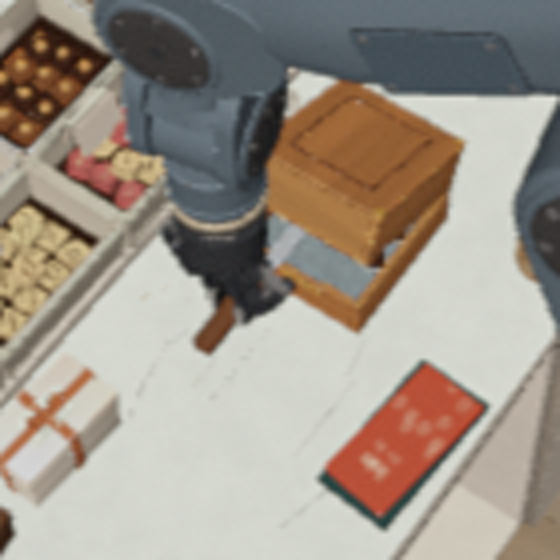

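The lid is up about 0.4 rad and resting on the blade; the hand is well clear of it. I keep following the arc.

```bash
python3 -m inch '0 0 0 4 -7 0 10; 0 0 0 8 -14 0 10; 0 0 0 12 -20 0 10; 0 0 0 17 -27 0 10; 0 0 0 21 -33 0 10; 0 0 0 27 -39 0 10; 0 0 0 32 -45 0 10; 0 0 0 38 -50 0 10; 0 0 0 44 -55 0 10; 0 0 0 50 -60 0 10; 0 0 0 57 -65 0 10; 0 0 0 64 -69 0 10'; python3 - <<'E'
from plant import env
from h import *
s=avg(env,1)
im,d=env.camera('top');cv2.imwrite('pics/top6.png',cv2.resize(im[130:250,230:390],None,fx=4.5,fy=4.5,interpolation=cv2.INTER_CUBIC))
im,d=env.camera('scene');cv2.imwrite('pics/s6.png',cv2.resize(im[110:270,230:390],None,fx=4,fy=4,interpolation=cv2.INTER_CUBIC))
E
```

```text
time_s: 11.42
position: [0.5458, 0.045, 0.1718]
orientation: [-90.0, 0.0, -88.9]
force: [0.7, 0.4, -1.2]
grip_width: 0.0204
avg [0.546  0.0443 0.1723] [-8.996e+01 -2.000e-02 -8.897e+01] [-0.6 -0.5 -1.1] std [0. 0. 0.]
```

View pics/top6.png

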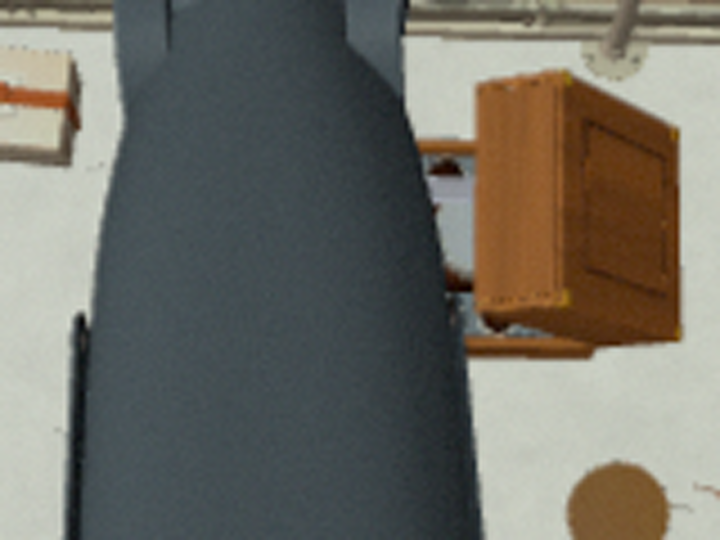

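View pics/s6.png

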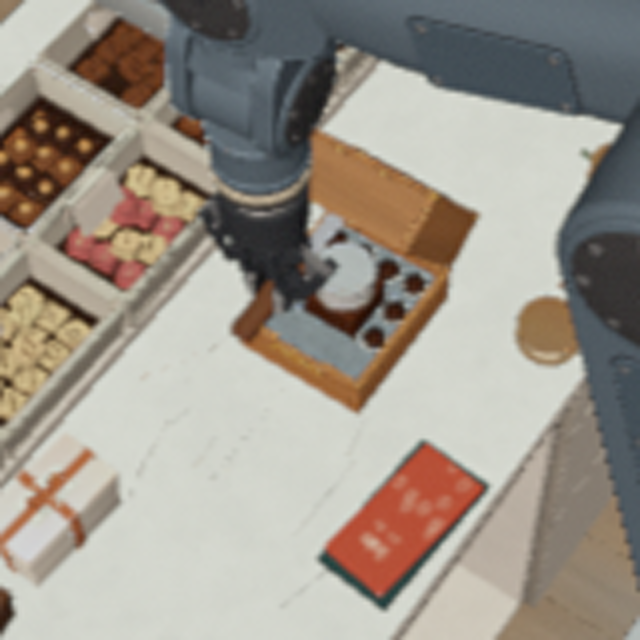

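The lid is up around 1 rad on the blade and the jar's cap is now visible inside. I push on past the balance point.

```bash
python3 -m inch '0 0 0 6.5 -4 0 10; 0 0 0 14 -8 0 10; 0 0 0 21 -11 0 10; 0 0 0 28 -14 0 10; 0 0 0 35 -16 0 10; 0 0 0 42 -18 0 10; 0 0 0 50 -20 0 10; 0 0 0 54 -20 0 10; 0 0 0 54 -20 0 10; 0 0 0 54 -20 0 10'; python3 - <<'E'
from plant import env
from h import *
s=avg(env,1)
im,d=env.camera('top');cv2.imwrite('pics/top7.png',cv2.resize(im[130:250,230:390],None,fx=4.5,fy=4.5,interpolation=cv2.INTER_CUBIC))
im,d=env.camera('scene');cv2.imwrite('pics/s7.png',cv2.resize(im[110:270,230:390],None,fx=4,fy=4,interpolation=cv2.INTER_CUBIC))
E
```

```text
time_s: 12.82
position: [0.5467, -0.0084, 0.1914]
orientation: [-90.0, 0.0, -88.9]
force: [-0.3, 0.2, -1.0]
grip_width: 0.0206
avg [ 0.5467 -0.0083  0.1914] [-9.001e+01  1.000e-02 -8.893e+01] [-0.   0.2 -1.7] std [0. 0. 0.]
```

View pics/top7.png

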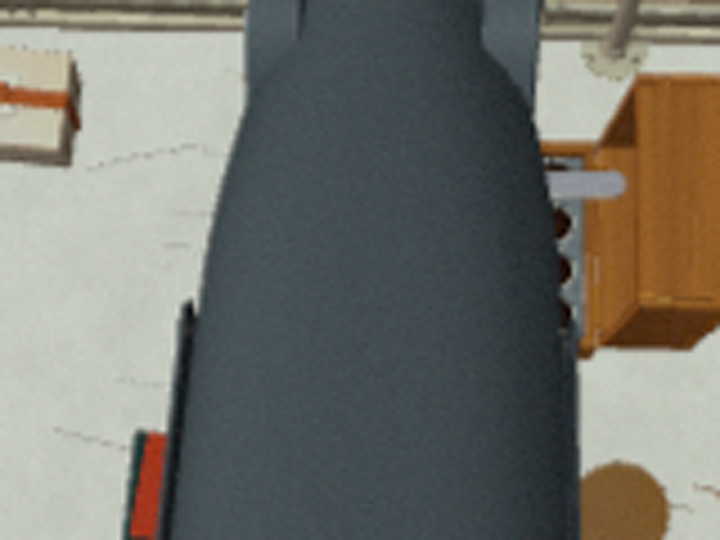

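View pics/s7.png

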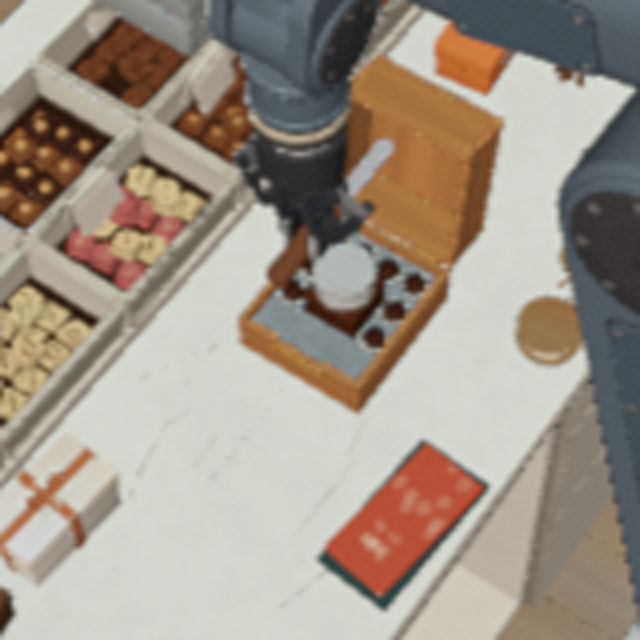

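The lid is fully open, the jar sits in the well, and the knife is still held. Next I lay the knife on the free counter in front of the case.

```bash
python3 - <<'E'
from plant import env
from h import *
s=env.state();goto(s,[.5,.18,.19],down(-89));goto(s,[.5,.18,.0045],down(-89))
E
python3 -m inch '0 0 0 -40 0 -2 10; 0 0 0 -90 0 -20 10; 0 0 0 -140 20 -35 10; 0 0 0 -189 50 -43 10; 0 0 0 -189 90 -43 10; 0 0 0 -189 130 -43 10; 0 0 0 -189 160 -43 10; 0 0 0 -189 175 -43 10;  0 0 0 -189 182 -43 10;  0 0 0 -189 186 -43 10; 0 0 0 -189 186 -43 10'
```

```text
delta [ 0.01  0.08 -0.01] [-189.2    1.4  -43.1] rows>= 3.1
delta [ 0.01  0.08 -0.01] [-189.1  186.9  -43.1] rows>= 4.3
time_s: 14.35
position: [0.5007, 0.1798, 0.006]
orientation: [-90.0, 0.0, -88.9]
force: [0.1, 0.2, -1.0]
grip_width: 0.0205
```

```bash
python3 -m inch '0 0 0 0 1 0 10; 0 0 0 0 1.5 0 10; 0 0 0 0 2 0 10; 0 0 0 0 2 0 10'; python3 -m inch '0 0 0 0 0 0 35; 0 0 0 0 0 0 50; 0 0 0 0 0 0 50; 0 0 0 0 0 0 50; 0 0 0 0 -30 0 50; 0 0 0 0 -80 0 50; 0 0 0 0 -140 0 80; 0 0 0 0 -180 0 80'; python3 - <<'E'
from plant import env
from h import *
s=avg(env,1)
i=env.camera_info('wrist');im,d=env.camera('wrist');cv2.imwrite('pics/w8.png',im)
E
```

```text
time_s: 14.85
position: [0.5003, 0.1797, 0.0035]
orientation: [-90.0, 0.0, -88.9]
force: [0.4, -0.7, 0.2]
grip_width: 0.0206
time_s: 15.85
position: [0.5007, 0.1798, 0.1863]
orientation: [-89.9, 0.1, -88.9]
force: [0.6, 0.7, 0.4]
grip_width: 0.0802
avg [0.5024 0.1804 0.1908] [-89.55   0.16 -88.94] [1.2 0.7 4.1] std [0. 0. 0.]
```

View pics/w8.png

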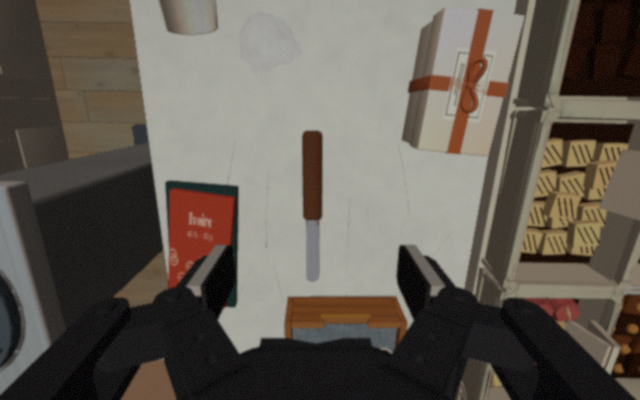

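```bash
python3 -m inch '0 0 0 30 -10 8 84; 0 0 0 60 -20 16 84; 0 0 0 90 -25 24 84; 0 0 0 115 -25 32 84; 0 0 0 115 -25 40 84; 0 0 0 115 -25 40 84; 0 0 0 115 -25 40 84'; python3 - <<'E'
from plant import env
from h import *
s=avg(env,2)
i=env.camera_info('wrist');im,d=env.camera('wrist');cv2.imwrite('pics/w9.png',im);P=cloud(d,i);np.savez('w9.npz',P=P,im=im,d=d)
print(i)
for t in ['cap','jar']:print(t,[(round(r['score'],2),np.round(r['rect'])) for r in env.search_frame(t,'wrist')])
m=(abs(P[...,2]-.096)<.006)&(abs(P[...,0]-.542)<.05)&(abs(P[...,1]+.058)<.05)
Q=P[m];print(len(Q),np.median(Q[:,2]),Q.min(0),Q.max(0),Q.mean(0));print(cv2.minEnclosingCircle((Q[:,:2]*1000).astype(np.float32)))
im,d=env.camera('top');i=env.camera_info('top');P=cloud(d,i)
m=(abs(P[...,2]-.096)<.006)&(abs(P[...,0]-.542)<.05)&(abs(P[...,1]+.058)<.05);Q=P[m];print(len(Q),Q.mean(0) if len(Q) else'')
im,d=env.camera('scene');i=env.camera_info('scene');P=cloud(d,i);cv2.imwrite('pics/s9.png',cv2.resize(im[110:270,230:390],None,fx=4,fy=4,interpolation=cv2.INTER_CUBIC))
m=(abs(P[...,2]-.096)<.006)&(abs(P[...,0]-.542)<.05)&(abs(P[...,1]+.058)<.05);Q=P[m];print(len(Q),Q.mean(0) if len(Q) else'')
E
```

```text
time_s: 16.82
position: [0.542, 0.0662, 0.208]
orientation: [-90.1, 0.0, -88.9]
force: [0.7, -0.1, -0.0]
grip_width: 0.0837
avg [0.542  0.0662 0.2083] [-9.003e+01  1.000e-02 -8.888e+01] [-0.2  0.5 -0.5] std [0. 0. 0.]
{'K': array([[299.81398845,   0.        , 315.28414666],
       [  0.        , 299.81398845, 195.88377955],
       [  0.        ,   0.        ,   1.        ]]), 'position': array([0.54093707, 0.13838977, 0.35084202]), 'rotation': array([1.63376839e+02, 3.56520823e-02, 1.09443265e+00])}
cap [(0.55, array([287., 275., 344., 332.]))]
jar [(0.79, array([289., 257., 341., 289.]))]
2326 0.09546680843826308 [ 0.51388799 -0.08674093  0.09001244] [ 0.57171039 -0.02879132  0.09798745] [ 0.542374   -0.0558785   0.09529735]
((542.4192504882812, -57.53989028930664), 29.291397094726562)
309 [ 0.54174768 -0.05835003  0.09437152]
104 [ 0.53544539 -0.06059306  0.09467723]
```

View pics/w9.png

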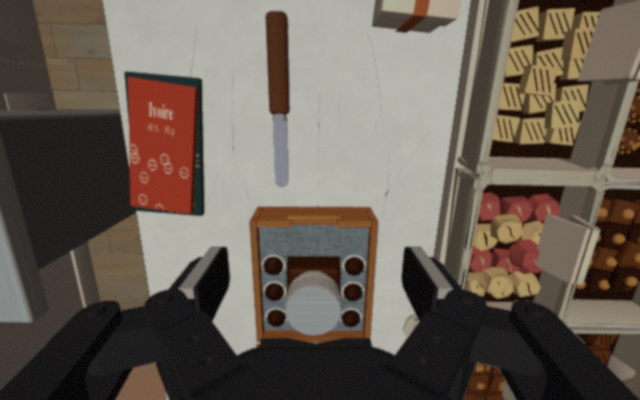

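View pics/s9.png

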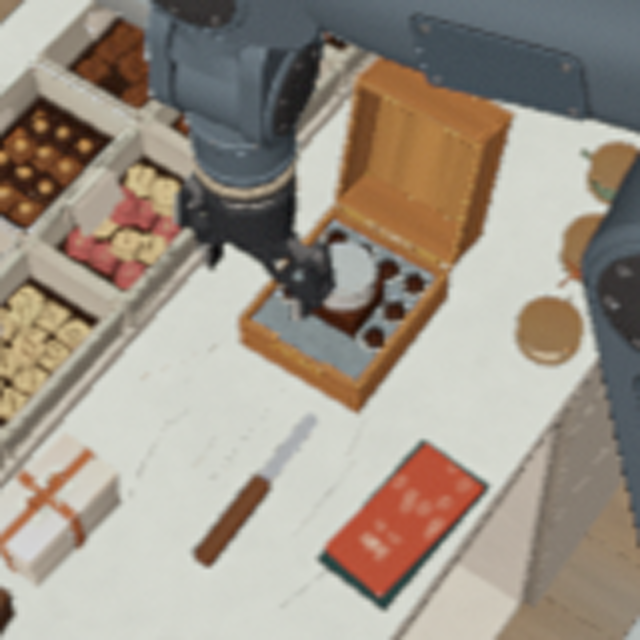

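The cap is at wrist pixel (315,303), centre (0.542, -0.058) with its top at 0.095 m and a 58 mm diameter, matching the case. The knife lies flat and the lid is open.

```bash
python3 - <<'E'
from plant import env
from h import *
s=avg(env,1);goto(s,[.5423,-.0577,.2083],down(-89));goto(s,[.5423,-.0577,.071],down(-89));print(s and env.state()['joints'])
E
python3 -m inch '0 0 0 40 0 0.8 84; 0 0 0 80 0 1.5 84; 0 0 0 110 0 2 84; 0 0 0 124 0 2.5 84; 0 0 0 124 30 2.5 84; 0 0 0 124 60 2.5 84; 0 0 0 124 90 2.5 84; 0 0 0 124 110 2.5 84; 0 0 0 124 125 2.5 84; 0 0 0 124 132 2.5 84; 0 0 0 124 137 2.5 84; 0 0 0 124 137 2.5 84'
```

```text
avg [0.5423 0.0656 0.2085] [-9.000e+01  1.000e-02 -8.892e+01] [ 0.1 -0.2 -0. ] std [0. 0. 0.]
delta [-0.    0.08 -0.01] [123.3   0.2  -2.3] rows>= 2.0
delta [-0.    0.08 -0.01] [123.3 137.5  -2.3] rows>= 3.0
[ 6.89288585e+00  1.62003992e+01 -6.10700731e-01  7.31845625e+01
  7.04712172e-03  9.58165636e+01]
time_s: 18.73
position: [0.5473, -0.0585, 0.0716]
orientation: [-90.0, 0.0, -88.9]
force: [-0.2, -0.4, -0.2]
grip_width: 0.0841
```

```bash
python3 - <<'E'
from plant import env
from h import *
s=avg(env,1);print(env.state()['joints'])
im,d=env.camera('wrist');cv2.imwrite('pics/w10.png',im)
im,d=env.camera('scene');cv2.imwrite('pics/s10.png',cv2.resize(im[110:270,230:390],None,fx=4,fy=4,interpolation=cv2.INTER_CUBIC))
E
```

```text
avg [ 0.5474 -0.0585  0.0718] [-89.97   0.   -88.94] [0.2 0.2 0.7] std [0. 0. 0.]
[-6.10521731e+00  2.18240820e+01 -1.35612960e+01  5.45828835e+01
  6.26511307e-03  8.28358293e+01]
```

View pics/w10.png

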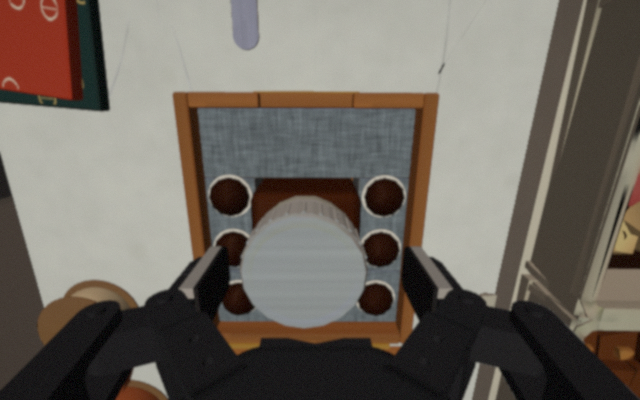

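View pics/s10.png

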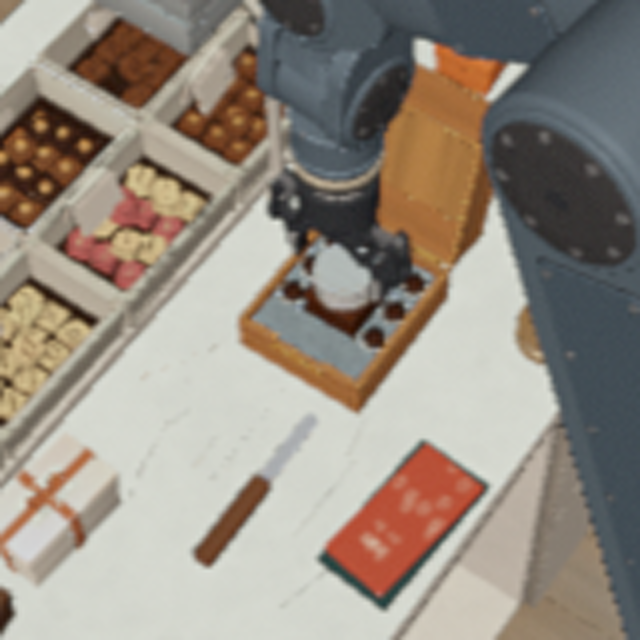

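The cap sits at (304,262), left of the jaw centre at 315: I was 5 mm off in x. I correct that, then close.

```bash
python3 -m inch '0 0 0 -0.7 0 -3 84; 0 0 0 -0.7 0 -5 84; 0 0 0 -0.7 0 -5 84;0 0 0 -0.7 0 -5 70; 0 0 0 -0.7 0 -5 50; 0 0 0 -0.7 0 -5 40;0 0 0 -0.7 0 -5 40;0 0 0 -0.7 0 -5 40;0 0 0 -0.7 0 -5 40'; python3 - <<'E'
from plant import env
from h import *
s=avg(env,1);print(env.state()['wrist_torque'],env.state()['grip_width'])
im,d=env.camera('wrist');cv2.imwrite('pics/w11.png',im)
E
```

```text
time_s: 20.0
position: [0.5421, -0.0579, 0.072]
orientation: [-90.0, -0.0, -88.9]
force: [-3.1, -0.1, 7.0]
grip_width: 0.0568
avg [ 0.5421 -0.0579  0.072 ] [-89.99   0.   -88.94] [-2.2  0.4  6.7] std [0. 0. 0.]
[0.04413868 0.65224033 0.02538606] 0.05616816656902836
```

View pics/w11.png

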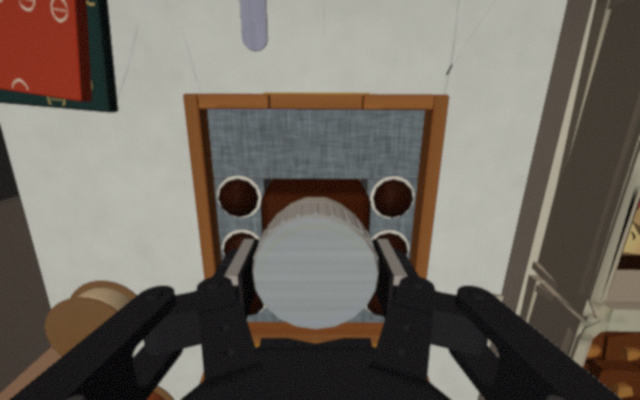

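```bash
python3 -m inch '0 -3 0 0 0 0 40; 0 -7 0 0 -0.2 0 40; 0 -12 0 0 -0.4 0 40; 0 -17 0 0 -0.6 0 40; 0 -22 0 0 -0.8 0 40; 0 -27 0 0 -1 0 40; 0 -32 0 0 -1.1 0 40; 0 -36 0 0 -1.3 0 40; 0 -40 0 0 -1.4 0 40; 0 -40 0 0 -1.4 0 40'; python3 - <<'E'
from plant import env
from h import *
s=avg(env,1);print(env.state()['wrist_torque'],env.state()['grip_width'])
im,d=env.camera('wrist');cv2.imwrite('pics/w12.png',im)
im,d=env.camera('scene');cv2.imwrite('pics/s12.png',cv2.resize(im[150:240,270:360],None,fx=6,fy=6,interpolation=cv2.INTER_CUBIC))
E
```

```text
time_s: 21.35
position: [0.5427, -0.058, 0.0733]
orientation: [-90.0, -0.1, -49.0]
force: [0.8, -0.9, 5.4]
grip_width: 0.0564
avg [ 0.5428 -0.058   0.0734] [-8.995e+01 -6.000e-02 -4.902e+01] [ 1.  -1.2  6.2] std [0. 0. 0.]
[-0.16380392 -0.02004305  0.13719805] 0.05633884907541598
```

View pics/w12.png

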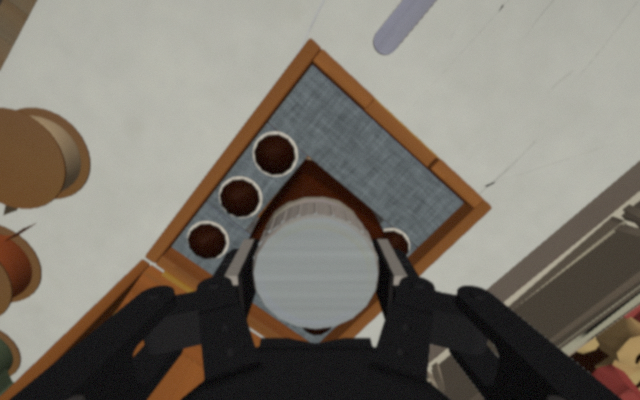

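View pics/s12.png

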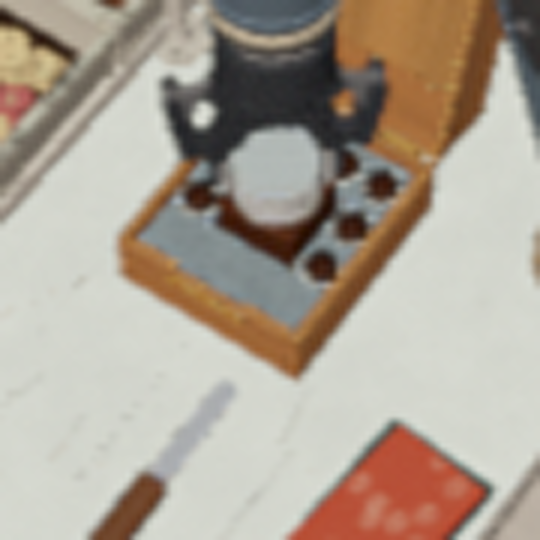

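The brushed streaks on the cap stay level with the gripper, so the cap turned with it by 40°, and the jar still sits square in the well. Next I turn the remaining 40°.

```bash
python3 -m inch '0 -5 0 0 -0.2 0 40; 0 -10 0 0 -0.4 0 40; 0 -15 0 0 -0.6 0 40; 0 -20 0 0 -0.7 0 40; 0 -25 0 0 -0.7 0 40; 0 -30 0 0 -0.7 0 40; 0 -35 0 0 -0.7 0 40; 0 -39 0 0 -0.7 0 40; 0 -39 0 0 -0.7 0 40'; python3 - <<'E'
from plant import env
from h import *
s=avg(env,1);print(env.state()['wrist_torque'],env.state()['grip_width'])
im,d=env.camera('wrist');cv2.imwrite('pics/w13.png',im)
E
```

```text
time_s: 22.62
position: [0.5427, -0.058, 0.0741]
orientation: [-90.0, -0.1, -10.0]
force: [-0.0, -0.2, 6.7]
grip_width: 0.0565
avg [ 0.5427 -0.058   0.0742] [-8.999e+01 -7.000e-02 -1.003e+01] [-1.  -0.6  7.5] std [0. 0. 0.]
[-0.05957243  0.01653553  0.07333294] 0.056674932239881806
```

View pics/w13.png

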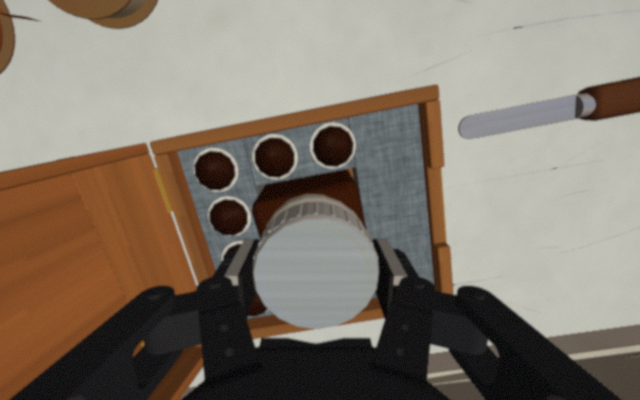

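```bash
python3 -m inch '0 0 0 0 -1 0 40; 0 0 0 0 -2 0 40; 0 0 0 0 -3 0 40; 0 0 0 0 -4 0 40; 0 0 0 0 -5 0 40; 0 0 0 0 -5 0 40'; python3 - <<'E'
from plant import env
from h import *
s=avg(env,2);print(env.state()['wrist_torque'],env.state()['grip_width'])
im,d=env.camera('wrist');cv2.imwrite('pics/w14.png',im)
E
```

```text
time_s: 23.48
position: [0.5421, -0.0579, 0.0785]
orientation: [-90.0, 0.0, -9.9]
force: [0.4, 0.7, -1.4]
grip_width: 0.0566
avg [ 0.5421 -0.0579  0.0785] [-8.999e+01  1.000e-02 -9.940e+00] [-0.2 -0.2 -0.2] std [0. 0. 0.]
[-0.00430655  0.0555103   0.02293523] 0.05670197714836694
```

View pics/w14.png

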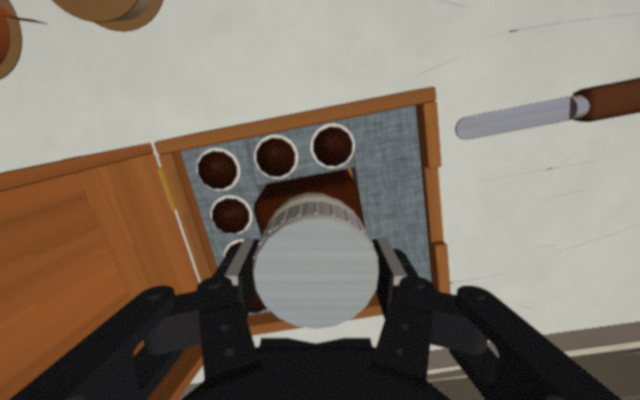

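The force is about -0.5 N, which fits the cap's weight alone and not the jar's 4 N. I continue lifting.

```bash
python3 -m inch '0 0 0 0 -2 0 40; 0 0 0 0 -4 0 40; 0 0 0 0 -6 0 40; 0 0 0 0 -9 0 40; 0 0 0 0 -12 0 40; 0 0 0 0 -16 0 40; 0 0 0 0 -20 0 40; 0 0 0 0 -24 0 40; 0 0 0 0 -28 0 40; 0 0 0 0 -30 0 40; 0 0 0 0 -30 0 40; 0 0 0 0 -30 0 40'; python3 - <<'E'
from plant import env
from h import *
s=avg(env,2);print(env.state()['wrist_torque'],env.state()['grip_width'])
im,d=env.camera('wrist');cv2.imwrite('pics/w15.png',im)
im,d=env.camera('scene');cv2.imwrite('pics/s15.png',cv2.resize(im[130:250,250:370],None,fx=5,fy=5,interpolation=cv2.INTER_CUBIC))
E
```

```text
time_s: 25.12
position: [0.542, -0.0579, 0.1084]
orientation: [-90.0, 0.0, -9.9]
force: [0.6, -0.4, -0.9]
grip_width: 0.0568
avg [ 0.542  -0.0579  0.1084] [-9.00e+01  2.00e-02 -9.94e+00] [ 0.5  0.7 -0.8] std [0. 0. 0.]
[0.01398747 0.01351486 0.05863532] 0.056237947638777215
```

View pics/w15.png

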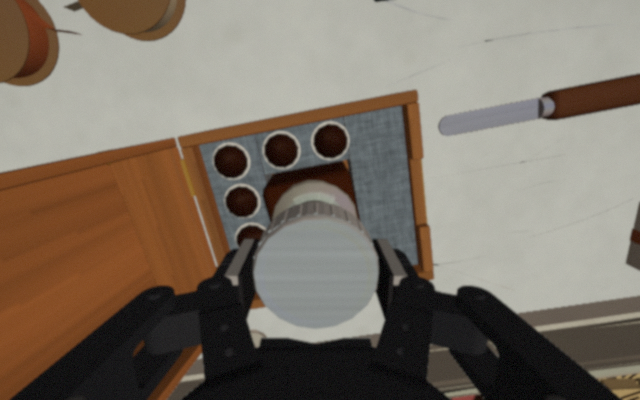

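View pics/s15.png

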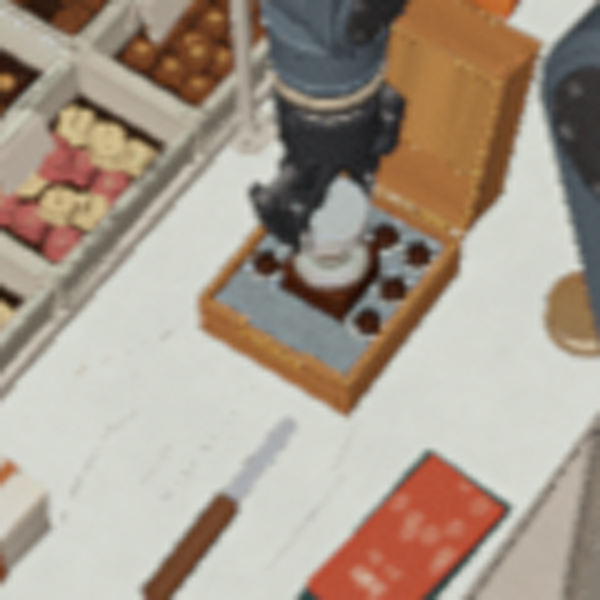

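The jar stays seated with its open mouth showing. The cap is held level, about 22 mm above the rim and on its axis. I hand in.

```bash
python3 - <<'E'
from plant import env
print(env.state()['dq'].round(2),env.state()['time_s']);print(env.sign_off())
E
```

```text
[-0.03  0.05  0.1   0.03  0.16 -0.04] 25.325
the job is handed in; nothing more can be done
None
```

The jar is open and the job is handed in at 25.3 s of the 58 s allowed. There was no verdict, so the result below rests on my own last checks.

**What I did:**
- Levered the lid with the knife blade through the slot and followed the lid's arc until it fell open to its stop.
- Laid the knife flat on the counter in front of the case and let go.
- Turned the cap 79° counter-clockwise in one grip, then lifted it straight up and held it there.

**Last checks:**
- **Cap:** still gripped at 56 mm opening and level. By arm travel its lower edge is about 22 mm above the rim. The gripper stood within about 1 mm of where I measured the cap's centre before gripping it.
- **Force:** about -0.8 N at the wrist, which fits the cap's weight alone and not the jar's.
- **Jar, lid and knife:** in the pictures the jar is seated in its well with its mouth open, the lid is fully open and the knife lies flat.
- **Other goods:** nothing near the work looked moved in the pictures. I did not measure the bystanders again at the end.

**Disagreements:**
- Approaching the cap, I stopped 5 mm off in x because I took a shift with the wrong sign. I saw it in the wrist picture and corrected it before gripping.
- The cameras and the arm's readings differed by about 1 to 2 mm in height.

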